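# Change over from pizza oven to warming plate

## Task

Baking is over and the pizzas need only be kept warm. With a light push of the fingertips, first flip the red-knobbed lever (the oven) from on over to off, then flip the green-knobbed lever (the warming plate) from off over to on, each until it snaps home; the end with the white bar is on. The supply cannot carry both, so never have both on at once; only push the levers, do not grip them, and leave the shaker and the sauce bottle standing where they are.

Things in the scene. Friction and masses are not known exactly. Their poses are not given: they have to be found in the camera images.
- red_box: fixed grey switch box, 130 mm (x) by 90 mm (y), 55 mm high, red stripe along both long sides; origin at the centre of its underside, on the counter. Its +x points to its ON end (white bar 10 by 54 mm across its top), -x to the OFF end; +x points away from the robot, turned up to 0.6 rad either way. Either box may stand left or right.
- red_lever (a joint): lever of the red switch (oven): 0 rad = leaning to the ON end (box +x), as it starts; 1.10 = leaning to the OFF end (box -x); 0.55 = upright. Over-centre: a spring holds it at either stop (0.14 N m, 1.6 N at the knob) and snaps it home once pushed past upright. Turns about the box's y axis at a pivot 55 mm above the counter, mid-box; knob centre 85 mm from the pivot.
- red_knob (a point): centre of the red ball knob, 28 mm across, on a steel stem 10 mm thick. From the box's origin: x = -44 mm (off) or +44 mm (on), y = 0, 127 mm above the counter; 140 mm when upright. Its frame tilts with the lever.
- green_box: fixed grey switch box, 130 mm (x) by 90 mm (y), 55 mm high, green stripe along both long sides; origin at the centre of its underside, on the counter. Its +x points to its ON end (white bar 10 by 54 mm across its top), -x to the OFF end; +x points away from the robot, turned up to 0.6 rad either way. Either box may stand left or right.
- green_lever (a joint): lever of the green switch (warming plate): 0 rad = leaning to the OFF end (box -x), as it starts; 1.10 = leaning to the ON end (box +x); 0.55 = upright. Over-centre: a spring holds it at either stop (0.14 N m, 1.6 N at the knob) and snaps it home once pushed past upright. Turns about the box's y axis at a pivot 55 mm above the counter, mid-box; knob centre 85 mm from the pivot.
- green_knob (a point): centre of the green ball knob, 28 mm across, on a steel stem 10 mm thick. From the box's origin: x = -44 mm (off) or +44 mm (on), y = 0, 127 mm above the counter; 140 mm when upright. Its frame tilts with the lever.
- shaker: loose spice shaker between the boxes, amber glass jar with steel cap, 44 mm across, 85 mm tall, 0.15 kg; origin at the centre of its foot. Leave alone.
- sauce: loose red sauce bottle with black cap to the right of the work, 52 mm across, 120 mm tall, 0.3 kg; origin at the centre of its foot. Leave alone.
- napkins: fixed steel napkin holder with paper napkins to the left of the work, 100 mm (x) by 130 mm (y), 81 mm tall; origin at the centre of its underside.
Mind the look-alikes: they are no part of the job. Leave any blue, brown or orange look-alike of the green_box alone.

How it is judged:
By the outcome, as a careful person would: the job done as asked, in the order asked, and still so for the second after the job is handed in, with the robot touching nothing.
It also fails if it takes over 45 s, if anything falls off the work surface, if the arm or the gripper's body presses on something with over 40 N, if the wrist force passes 120 N, or if a joint passes its speed limit or range.

## Robot

A 6-joint arm with a two-finger parallel gripper is mounted at the origin on the work surface. World frame = base frame: x ahead of the robot, y to its left, z up, the work surface at z = 0. Lengths are in m, angles in rad, forces in N, time in s.
With the tool pointing down it reaches from about 0.3 to 0.875 m from the base axis. Payload 6.4 kg.
Tool frame: the origin (TCP) lies on the centre line of the jaws, within the pads' length; the fingertips stand 14 mm ahead of it and the grasp point (between the pads) lies 5 mm behind it; z points along the fingers, y is the direction in which the jaws open and shut (so a half turn about z gives the same grasp; the last joint's range is limited). The gripper opens to 85 mm and grips with 20 to 120 N. Pads are 22 mm wide; open, the fingers measure 114 mm over their backs; the gripper's body (76 mm by 85 mm) begins 54 mm behind the grasp point. The pads swing forward as they close: fully open they stand 13 mm farther back than shut.
Start: joints at [1.001, 0.181, 1.607, -0, 1.354, -0.206], TCP at [0.205, 0.537, 0.245] pointing down, gripper open.
Joint ranges: [-2.99, 2.99], [-0.89, 2.07], [0.3, 2.58], [-1.14, 4.28], [0, 2.63], [-3.12, 3.12]. Speed limits (rad/s): [2.57, 2.57, 3.01, 3.14, 3.14, 3.14].

## Interface

Orientations are given as a unit quaternion [w, x, y, z].
In Python, from bench import * gives the robot as it stands.
- The arm moves only by the tool servo_tool, never from a script. Its argument "plan" is a list that holds one entry, the list of rows, each a list of 5 numbers: the shift along the world's x, y, z in m, then the turn about the world's z in rad, then the gripper command: -1 is shut, 1 is fully open, values between are in proportion. In form: [[[tx, ty, tz, roll, claw], ...]]. A call has 1 to 8 rows; each row shifts and turns the commanded pose from where the row before left it; what a row does not reach is not made up. A row lasts 1/10 s, in which the tool goes at most 50 mm and 8.59 degrees, less where a joint would pass 70% of its speed; a pose out of reach is approached as far as the arm can. A call with a gripper value outside its range is refused whole. The fingers move at their own pace and stop on an object; the grip force is fixed at half the most. Time passes only in rows, so rows that do not move let the fingers close. It gives the time, the measured TCP pose, the force and the opening at its end, in the units of the state.
- get_obs(): the state, without advancing time (a new reading comes with each control period).
- camera(name): name is "scene" or "top"; returns a dict with "img" (384x512x3 uint8, blue, green, red), "camera_matrix" (3x3 intrinsics, pixels), "k1" (the pictures are not rectified: a ray, as slopes to the right and down, at radius r is drawn at 1 + k1 r^2 times it, then the intrinsics apply), "rvec" (rotation vector, rad) and "tvec" (3), from world to camera coordinates, as OpenCV has them. Camera axes: x right, y down, z forward; pixel columns grow to the right and rows downward; lengths in m; the calibration is good to about 2 mm. A picture is of the moment at which its call begins. There is no depth.
- hand_in(): hands the job in, once; it reports no verdict.
Trained networks look in a picture, given as the dict that the camera call returned (one of the last four; its "shot" number tells which), for a name from the list of things; names that differ only in an ending like _2 or _b are one class to them, and where a whole thing is asked for, a point or a joint stands for the part that bears it (a point fixed in the world has none). Each returns a list of dicts, best first, with "conf" (0 to 1); they miss things now and then, are a little off and sometimes report something else, mostly with a low value. They report only what shows in the picture. A call takes as long as a camera call. They do not tell look-alikes from the thing itself.
- trace(picture, thing): "mask" (384x512 bool, what is visible of it) and "rect" ([left, top, right, bottom] as shares, 0 to 1, of the picture: columns of its width, rows of its height, round what is visible of it).
- pinpoint(picture, thing): "centre" ([row, column] as shares, 0 to 1, of the picture: columns of its width, rows of its height: a listed point, or the origin of a listed thing).
The state is a dict: "time_s": time; "q": joint angles; "dq": joint speeds; "joint_efforts": joint torques, N m; "eef_pos": TCP position; "eef_rot": TCP orientation; "wrist_force": force on the tool from outside, world axes, zero at the start; "torque": the same for the moment, N m; "opening": opening from 0.0 (shut) to 1.0 (fully open).
Only numpy, scipy, OpenCV 4.12 (cv2) and the standard library are available. Lean on these libraries where they do the work, as an engineer would, in place of code of your own. Each camera call takes 0.05 s, during which the arm holds its last target.

## Working session

There is one attempt and no reset: what is moved stays moved. The work goes in short steps, Python scripts to look and compute and a tool call to move; the robot and the scene stay as the last step left them, time stands still between calls to the robot, and variables do not carry over. Pictures are saved under pics/ and viewed, and the job is handed in when it is done.

Besides the shell and the picture viewer there is one more tool, called after "Request:" by a JSON object that holds its "api" and its "payload", one argument or row to a line. servo_tool: Moves the arm, as the interface text tells. Its arguments: {"type":"object","properties":{"plan":{"type":"array"}},"required":["plan"]}

```bash
mkdir -p pics; cat > h.py <<'E'
from bench import *
import numpy as np, cv2
def ray(c,px):
    K=np.array(c["camera_matrix"],float);k1=c["k1"]
    d=np.array([(px[0]-K[0,2])/K[0,0],(px[1]-K[1,2])/K[1,1]])
    u=d.copy()
    for _ in range(30): u=d/(1+k1*(u@u))
    R=cv2.Rodrigues(np.array(c["rvec"],float))[0];t=np.array(c["tvec"],float).ravel()
    return -R.T@t, R.T@np.array([u[0],u[1],1])
def atz(c,px,z):
    o,d=ray(c,px); return o+d*(z-o[2])/d[2]
def proj(c,P):
    K=np.array(c["camera_matrix"],float);R=cv2.Rodrigues(np.array(c["rvec"],float))[0]
    p=R@np.array(P,float)+np.array(c["tvec"],float).ravel();u=p[:2]/p[2];u=u*(1+c["k1"]*(u@u))
    return np.array([K[0,0]*u[0]+K[0,2],K[1,1]*u[1]+K[1,2]])
E
python3 - <<'E'
from h import *
cs={n:camera(n) for n in("scene","top")}
for n,c in cs.items():
    cv2.imwrite(f"pics/{n}0.png",c["img"])
    for th in("red_knob","green_knob","red_box","green_box","shaker","sauce"):
        z={"red_knob":.127,"green_knob":.127}.get(th,0)
        for r in pinpoint(c,th):
            p=(r["centre"][1]*512,r["centre"][0]*384)
            print(n,th,round(r["conf"],2),np.round(p,1),np.round(atz(c,p,z),3))
print(get_obs())
E
```

```text
scene red_knob 0.6 [156.5 190.8] [ 0.549 -0.234  0.127]
scene green_knob 0.57 [329.8 171.5] [0.343 0.301 0.127]
scene green_knob 0.46 [284.  205.6] [0.532 0.172 0.127]
scene green_knob 0.43 [261.7 160.1] [0.33  0.066 0.127]
scene green_knob 0.41 [206.3 141.3] [ 0.265 -0.151  0.127]
scene red_box 0.91 [172.  212.1] [ 0.517 -0.211  0.   ]
scene green_box 0.98 [371.6 190.5] [0.266 0.467 0.   ]
scene green_box 0.72 [255.5 197.6] [0.389 0.058 0.   ]
scene green_box 0.67 [314.4 200.5] [0.361 0.265 0.   ]
scene green_box 0.58 [199.5 179.2] [ 0.335 -0.166  0.   ]
scene green_box 0.57 [279.6 238.6] [0.558 0.17  0.   ]
scene shaker 0.66 [217.2 246.4] [ 0.63 -0.02  0.  ]
scene sauce 0.88 [121.8 207. ] [ 0.53  -0.392  0.   ]
scene sauce 0.54 [286.7 205.3] [0.404 0.172 0.   ]
top red_knob 0.67 [351.1 165.3] [ 0.555 -0.234  0.127]
top green_knob 0.64 [221.9 172.4] [0.533 0.179 0.127]
top green_knob 0.64 [254.8 231.6] [0.344 0.073 0.127]
top green_knob 0.5 [183.  241.5] [0.314 0.295 0.127]
top green_knob 0.47 [325.  252.9] [ 0.279 -0.142  0.127]
top green_knob 0.46 [112.5 272.4] [0.221 0.507 0.127]
[... 331 characters left out ...]
0.17 [165.7 177.8] [0.546 0.394 0.   ]
{'time_s': 0.7, 'q': array([ 1.00068567e+00,  1.80747449e-01,  1.60700385e+00, -1.96081475e-05,
        1.35381736e+00, -2.06299903e-01]), 'dq': array([-0.00184193,  0.00116992, -0.00049247,  0.00075368, -0.00046189,
       -0.00091854]), 'joint_efforts': array([-3.24062903e-04, -4.44730175e+01, -3.51609278e+01, -5.30316302e-04,
        9.03983673e-04,  9.84060023e-06]), 'eef_pos': array([0.20460126, 0.53737705, 0.24531617]), 'eef_rot': array([1.34026412e-05, 1.80901766e-01, 9.83501170e-01, 7.47932696e-06]), 'wrist_force': array([0.22524844, 0.26063809, 1.48451531]), 'torque': array([-0.03312536,  0.0128592 , -0.02058698]), 'opening': 1.002672404391922}
```

```bash
python3 -c "
import cv2
for n in('scene','top'):
    i=cv2.imread(f'pics/{n}0.png');cv2.imwrite(f'pics/{n}0b.png',cv2.resize(i,(768,576),interpolation=cv2.INTER_CUBIC))"
```

```text
(no output)
```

View pics/scene0b.png

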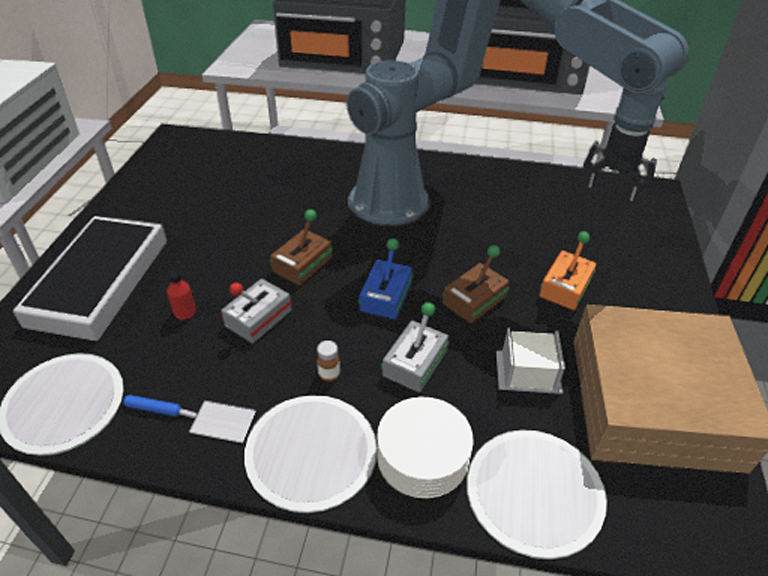

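View pics/top0b.png

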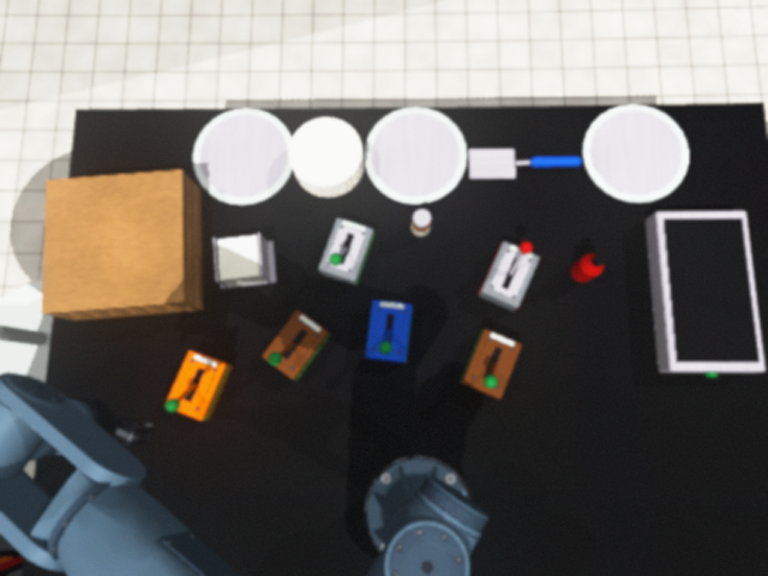

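Both pictures show one red-knobbed lever, on a grey box at scene px (157,191). The green-knobbed candidates, in scene px, are:
- grey box, knob (284,206)
- brown box (330,171)
- blue box (262,160)
- brown box (206,141)
- orange box (388,158)

I choose the grey box with the green stripe. Next I'll check it in a close crop and refine the poses.

```bash
cat > m.py <<'E'
from h import *
import scipy.optimize as so
s=camera("scene");t=camera("top")
def tri(a,b):
    o1,d1=ray(s,a);o2,d2=ray(t,b)
    A=np.stack([d1,-d2],1);x=np.linalg.lstsq(A,o2-o1,rcond=None)[0]
    p,q=o1+d1*x[0],o2+d2*x[1];return (p+q)/2,np.linalg.norm(p-q)
def best(c,th,near,what):
    return min(what(c,th),key=lambda r:np.hypot(r["centre"][1]*512-near[0],r["centre"][0]*384-near[1]))
def knob(c,near,hue):
    x,y=map(int,near);r=9;sub=c["img"][y-r:y+r+1,x-r:x+r+1].astype(int)
    b,g,rr=sub[...,0],sub[...,1],sub[...,2]
    m=(rr>2*np.maximum(g,b))&(rr>70) if hue=="r" else (g>1.6*np.maximum(rr,b))&(g>60)
    n,l,st,ce=cv2.connectedComponentsWithStats(m.astype(np.uint8))
    k=1+np.argmax(st[1:,4]); return ce[k]+[x-r,y-r],st[k,4]
import sys
for nm,hue,bs,bt,ks,kt in(("red","r",(172,212),(336,187),(156.5,190.8),(351,165)),("green","g",(279,238),(228.6,170.7),(284,205.6),(222,172.4))):
    a,b=knob(s,ks,hue),knob(t,kt,hue);print(nm,"knob",a,b,tri(a[0],b[0]))
    H=[]
    for c,near in((s,bs),(t,bt)):
        best_=None
        for r in trace(c,nm+"_box"):
            x0,y0,x1,y1=r["rect"];d=np.hypot((x0+x1)*256-near[0],(y0+y1)*192-near[1])
            if d<15 and (best_ is None or r["conf"]>best_["conf"]):best_=r
        print(best_ and (best_["conf"],best_["mask"].sum(),best_["rect"]));H.append(best_)
    # fit x,y,yaw by silhouettes IoU of cuboid
    def cost(p):
        e=0
        for c,r in zip((s,t),H):
            if r is None: continue
            co,si=np.cos(p[2]),np.sin(p[2])
            P=[proj(c,[p[0]+co*u-si*v,p[1]+si*u+co*v,z]) for u in(-.065,.065) for v in(-.045,.045) for z in(0,.055)]
            h=cv2.convexHull((np.array(P,np.float32)))
            m=np.zeros((384*4,512*4),np.uint8);cv2.fillConvexPoly(m,np.round(h*4+1.5).astype(int),1)
            m=cv2.resize(m*255,(512,384),interpolation=cv2.INTER_AREA)/255.
            e+=np.abs(m-r["mask"]).sum()/r["mask"].sum()
        return e
    k=tri(a[0],b[0])[0]
    x0=np.array([atz(t,bt,0.0)[0],atz(t,bt,0.0)[1],-.4])
    bb=None
    for yaw in(-.6,-.4,-.2):
        f=so.minimize(cost,[x0[0],x0[1],yaw],method="Nelder-Mead",options=dict(initial_simplex=[[x0[0],x0[1],yaw],[x0[0]+.02,x0[1],yaw],[x0[0],x0[1]+.02,yaw],[x0[0],x0[1],yaw+.2]]))
        if bb is None or f.fun<bb.fun:bb=f
    p=bb.x;print(nm,"box",np.round(p,4),bb.fun)
    d=k[:2]-p[:2];u=[np.cos(p[2]),np.sin(p[2])]
    print("knob in box:",np.round([d@u,-d[0]*u[1]+d[1]*u[0],k[2]],4))
    ims=[]
    for c,near in((s,bs),(t,bt)):
        im=cv2.resize(c["img"],None,fx=6,fy=6,interpolation=cv2.INTER_CUBIC)
        for z in(0,.055):
            co,si=np.cos(p[2]),np.sin(p[2])
            P=[proj(c,[p[0]+co*q-si*v,p[1]+si*q+co*v,z])*6+2.5 for q,v in((-.065,-.045),(.065,-.045),(.065,.045),(-.065,.045))]
            cv2.polylines(im,[np.round(P).astype(int)],True,(255,255,0),1)
        x,y=int(near[0]*6),int(near[1]*6);x=max(x,195);ims.append(im[y-195:y+195,x-195:x+195])
    cv2.imwrite(f"pics/{sys.argv[1]}_{nm}.png",np.hstack(ims))
E
python3 m.py a
```

```text
red knob (array([156.90769231, 192.03076923]), np.int32(65)) (array([350.58571429, 164.1       ]), np.int32(70)) (array([ 0.55763979, -0.23050005,  0.13045176]), np.float64(0.0023596239679003327))
(0.7, np.int64(1234), [0.2898, 0.4883, 0.3801, 0.5987])
(0.93, np.int64(1121), [0.6248, 0.4289, 0.6963, 0.5419])
red box [ 0.516  -0.2119 -0.4591] 0.21700334748831496
knob in box: [0.0455 0.0018 0.1305]
green knob (array([285.        , 205.33333333]), np.int32(42)) (array([223.82857143, 172.31428571]), np.int32(35)) (array([0.53293698, 0.17365309, 0.12932794]), np.float64(0.0027341871477542983))
(0.63, np.int64(1440), [0.4998, 0.5273, 0.5809, 0.6708])
(0.56, np.int64(1024), [0.4111, 0.3813, 0.4818, 0.493])
green box [ 0.5747  0.1599 -0.3037] 0.20769786560457515
knob in box: [-0.0439  0.0006  0.1293]
```

View pics/a_red.png

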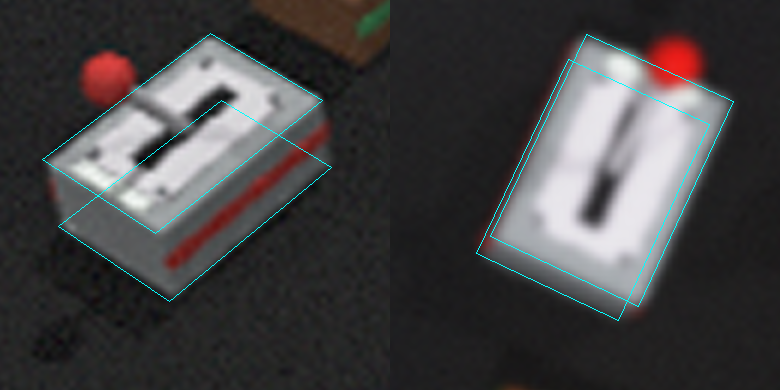

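View pics/a_green.png

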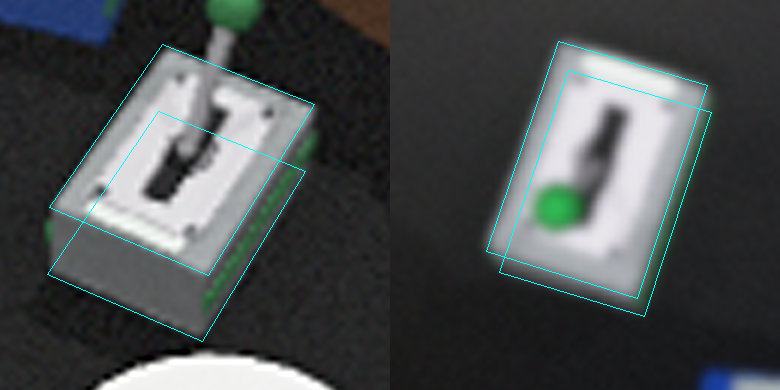

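The crops confirm the choice: grey box with green stripe, and grey box with red stripe. The model outlines fit to within a few mm. Red box: (0.516,-0.211), yaw -0.46. Green box: (0.575,0.160), yaw -0.30. I'll close the gripper and travel high to behind the red knob's ON side, aiming for TCP (0.592,-0.249).

Request:
{"api": "servo_tool", "payload": {
  "plan": [
    [[0.02,-0.04,0,-0.01,-1],[0.02,-0.04,0,-0.01,-1],[0.02,-0.04,0,-0.01,-1],[0.02,-0.04,0,-0.01,-1],[0.02,-0.04,0,-0.01,-1],[0.02,-0.04,0,-0.01,-1],[0.02,-0.04,0,-0.01,-1],[0.02,-0.04,0,-0.01,-1]]
  ]
}}

```text
time_s: 1.8
eef_pos: [0.3651, 0.2158, 0.2456]
eef_rot: [0.0, 0.22, 0.975, 0.0]
wrist_force: [0.5, -0.3, -0.1]
opening: 0.003
```

Request:
{"api": "servo_tool", "payload": {
  "plan": [
    [[0.02,-0.04,0,-0.01,-1],[0.02,-0.04,0,0,-1],[0.02,-0.04,0,0,-1],[0.02,-0.04,0,0,-1],[0.02,-0.04,0,0,-1],[0.02,-0.04,0,0,-1],[0.02,-0.04,0,0,-1],[0,0,0,0,-1]]
  ]
}}

```text
time_s: 2.6
eef_pos: [0.5064, -0.0673, 0.2454]
eef_rot: [0.001, 0.227, 0.974, -0.001]
wrist_force: [-0.7, 0.1, -0.3]
opening: -0.0
```

Request:
{"api": "servo_tool", "payload": {
  "plan": [
    [[0.02,-0.04,0,0,-1],[0.02,-0.04,0,0,-1],[0.02,-0.04,0,0,-1],[0.02,-0.04,0,0,-1],[0.006,-0.022,0,0,-1],[0,0,0,0,-1],[0,0,0,0,-1]]
  ]
}}

```text
time_s: 3.3
eef_pos: [0.5903, -0.244, 0.2448]
eef_rot: [-0.001, 0.225, 0.974, 0.0]
wrist_force: [0.9, 0.3, -0.5]
opening: -0.005
```

```bash
python3 - <<'E'
from h import *
print(get_obs()["eef_pos"])
c=camera("scene");t=camera("top")
cv2.imwrite("pics/b.png",np.hstack([cv2.resize(c["img"][130:260,90:220],(390,390)),cv2.resize(t["img"][100:230,280:410],(390,390))]))
E
```

```text
[ 0.59027918 -0.24396985  0.24480972]
```

View pics/b.png

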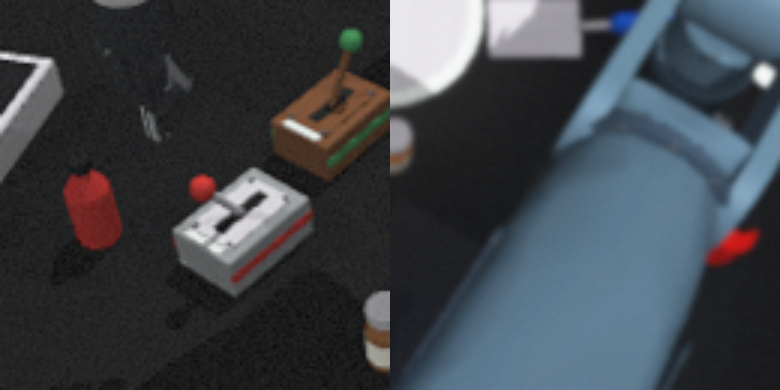

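The picture shows the red lever leaning to ON, knob at crop px (202,187), with the shut fingers hovering at (150,125) past its ON side. I'll descend there.

Request:
{"api": "servo_tool", "payload": {
  "plan": [
    [[0.004,-0.006,-0.02,0,-1],[0,0,-0.03,0,-1],[0,0,-0.03,0,-1],[0,0,-0.025,0,-1],[0,0,-0.02,0,-1],[0,0,0,0,-1],[0,0,0,0,-1]]
  ]
}}

```text
time_s: 4.1
eef_pos: [0.5947, -0.2496, 0.1209]
eef_rot: [-0.0, 0.224, 0.975, 0.0]
wrist_force: [0.5, -0.6, 0.9]
opening: -0.003
```

```bash
python3 - <<'E'
from h import *
print(get_obs()["eef_pos"])
c=camera("scene")
cv2.imwrite("pics/c.png",cv2.resize(c["img"][130:260,90:220],(520,520)))
E
```

```text
[ 0.59469369 -0.24956449  0.12089503]
```

View pics/c.png

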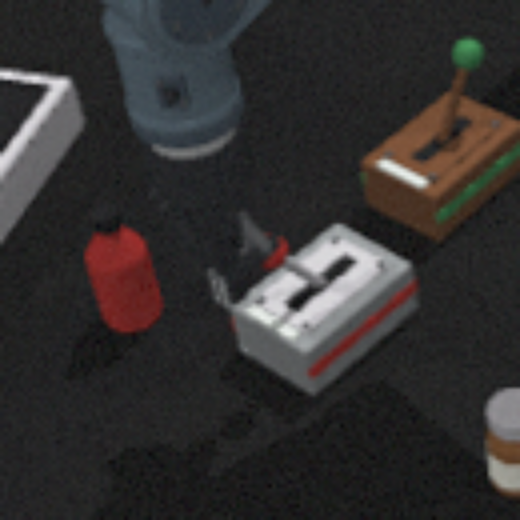

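The shut fingers stand just beyond the red knob (knob at crop px (275,252)). I'll push along the box's -x.

Request:
{"api": "servo_tool", "payload": {
  "plan": [
    [[-0.009,0.0045,0,0,-1],[-0.009,0.0045,0,0,-1],[-0.009,0.0045,0,0,-1],[-0.009,0.0045,0,0,-1],[-0.009,0.0045,0,0,-1],[-0.009,0.0045,0,0,-1],[-0.009,0.0045,0,0,-1],[0,0,0,0,-1]]
  ]
}}

```text
time_s: 4.95
eef_pos: [0.5298, -0.2179, 0.1196]
eef_rot: [-0.001, 0.225, 0.974, 0.0]
wrist_force: [0.1, 0.0, 0.2]
opening: 0.002
```

```bash
python3 - <<'E'
from h import *
print(get_obs()["eef_pos"])
c=camera("scene")
cv2.imwrite("pics/d.png",cv2.resize(c["img"][130:260,90:220],(520,520)))
E
```

```text
[ 0.52977934 -0.21794317  0.11957557]
```

View pics/d.png

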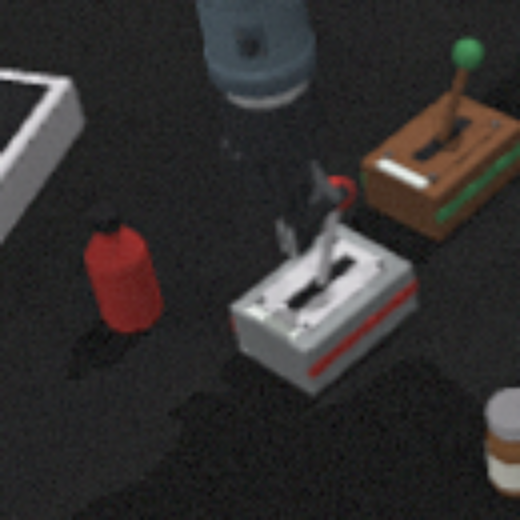

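Knob now at crop px (340,188), partly hidden by the fingers, and the force is near 0. I'll push 10 mm more for certainty, then back off and rise.

Request:
{"api": "servo_tool", "payload": {
  "plan": [
    [[-0.009,0.0045,0,0,-1],[0,0,0,0,-1],[0.018,-0.009,0,0,-1],[0.018,-0.009,0.01,0,-1],[0.009,-0.0045,0.03,0,-1],[0,0,0.04,0,-1],[0,0,0.04,0,-1],[0,0,0,0,-1]]
  ]
}}

```text
time_s: 5.8
eef_pos: [0.5707, -0.2391, 0.2474]
eef_rot: [0.005, 0.225, 0.974, -0.002]
wrist_force: [0.9, -0.3, 0.2]
opening: -0.002
```

```bash
python3 - <<'E'
from h import *
print(get_obs()["eef_pos"])
c=camera("scene")
for x in(.044,0,-.044): print(x,(proj(c,[.516+x*.896,-.211-x*.444,.127 if x else .14])-[90,130])*4)
cv2.imwrite("pics/e.png",cv2.resize(c["img"][130:260,90:220],(520,520)))
E
```

```text
[ 0.57072295 -0.2390616   0.24743287]
0.044 [267.76083898 249.08108969]
0 [305.83196441 207.50277055]
-0.044 [346.80492513 190.78009345]
```

View pics/e.png

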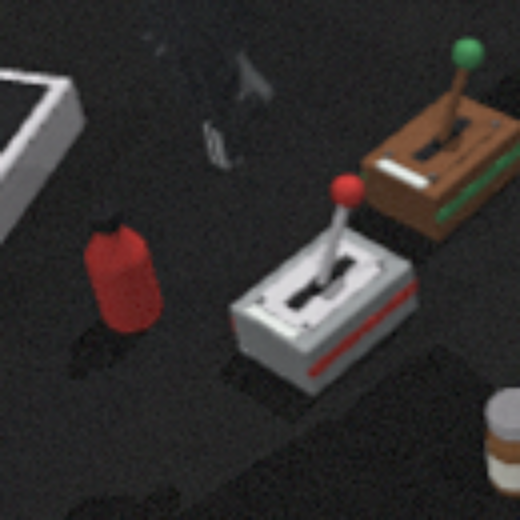

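The red knob is at crop px (347,190), matching the predicted OFF position (347,191), and it stands still. Now to the green lever's OFF side, TCP about (0.494,0.186).

Request:
{"api": "servo_tool", "payload": {
  "plan": [
    [[-0.008,0.04,0,0.02,-1],[-0.008,0.04,0,0.02,-1],[-0.008,0.04,0,0.02,-1],[-0.008,0.04,0,0.02,-1],[-0.008,0.04,0,0.02,-1],[-0.008,0.04,0,0.02,-1],[-0.008,0.04,0,0.02,-1],[-0.008,0.04,0,0.016,-1]]
  ]
}}

```text
time_s: 6.65
eef_pos: [0.5022, 0.0845, 0.2388]
eef_rot: [-0.001, 0.148, 0.989, -0.0]
wrist_force: [-0.2, -0.7, 0.0]
opening: -0.001
```

Request:
{"api": "servo_tool", "payload": {
  "plan": [
    [[-0.006,0.04,0,0,-1],[-0.006,0.04,0,0,-1],[0,0.02,0,0,-1],[0,0,0,0,-1],[0,0,0,0,-1]]
  ]
}}

```text
time_s: 7.15
eef_pos: [0.4909, 0.1829, 0.239]
eef_rot: [-0.001, 0.148, 0.989, -0.001]
wrist_force: [0.6, -0.3, -0.7]
opening: 0.001
```

Request:
{"api": "servo_tool", "payload": {
  "plan": [
    [[0,0.003,-0.02,0,-1],[0,0,-0.03,0,-1],[0,0,-0.03,0,-1],[0,0,-0.025,0,-1],[0,0,-0.014,0,-1],[0,0,0,0,-1],[0,0,0,0,-1]]
  ]
}}

```text
time_s: 7.85
eef_pos: [0.4922, 0.1853, 0.1218]
eef_rot: [0.0, 0.149, 0.989, 0.0]
wrist_force: [-0.9, -1.3, 0.1]
opening: 0.0
```

```bash
python3 - <<'E'
from h import *
print(get_obs()["eef_pos"])
c=camera("scene")
cv2.imwrite("pics/f.png",cv2.resize(c["img"][150:280,220:350],(520,520)))
E
```

```text
[0.49217136 0.18534853 0.12184881]
```

View pics/f.png

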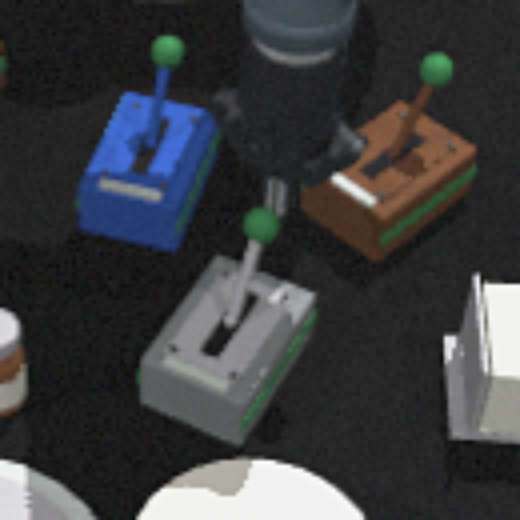

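The fingers (crop px (275,195)) stand right behind the green knob (262,225). The blue and brown look-alikes are clear. I'll push along the box's +x.

Request:
{"api": "servo_tool", "payload": {
  "plan": [
    [[0.0095,-0.003,0,0,-1],[0.0095,-0.003,0,0,-1],[0.0095,-0.003,0,0,-1],[0.0095,-0.003,0,0,-1],[0.0095,-0.003,0,0,-1],[0.0095,-0.003,0,0,-1],[0.0095,-0.003,0,0,-1],[0.0095,-0.003,0,0,-1]]
  ]
}}

```text
time_s: 8.7
eef_pos: [0.5686, 0.1614, 0.1212]
eef_rot: [0.0, 0.148, 0.989, -0.0]
wrist_force: [0.6, -0.6, -0.0]
opening: -0.002
```

Request:
{"api": "servo_tool", "payload": {
  "plan": [
    [[0.002,0,0,0,-1],[0,0,0,0,-1],[-0.019,0.006,0,0,-1],[-0.019,0.006,0.01,0,-1],[-0.0095,0.003,0.03,0,-1],[0,0,0.04,0,-1],[0,0,0.04,0,-1],[0,0,0,0,-1]]
  ]
}}

```text
time_s: 9.5
eef_pos: [0.525, 0.1777, 0.248]
eef_rot: [0.005, 0.148, 0.989, 0.001]
wrist_force: [1.2, 0.8, 0.3]
opening: 0.007
```

```bash
python3 - <<'E'
from h import *
print(get_obs()["eef_pos"])
c=camera("scene")
for x in(.044,0,-.044): print(x,(proj(c,[.575+x*.954,.160-x*.3,.127 if x else .14])-[220,150])*4)
cv2.imwrite("pics/g.png",cv2.resize(c["img"][130:280,90:350],(780,450)))
for th in("shaker","sauce"):
    for r in pinpoint(c,th)[:1]: print(th,np.round(atz(c,(r["centre"][1]*512,r["centre"][0]*384),0),3))
cv2.imwrite("pics/g2.png",cv2.resize(c["img"][150:280,220:350],(520,520)))
E
```

```text
[0.52499912 0.17766825 0.24800049]
0.044 [205.84336445 298.97645393]
0 [233.17229748 248.41395405]
-0.044 [257.40421388 223.4817405 ]
shaker [ 0.637 -0.012  0.   ]
sauce [ 0.536 -0.383  0.   ]
```

View pics/g.png

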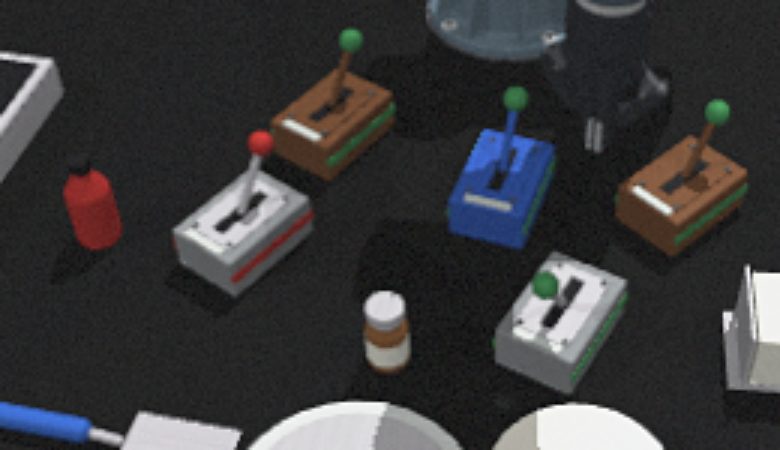

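View pics/g2.png

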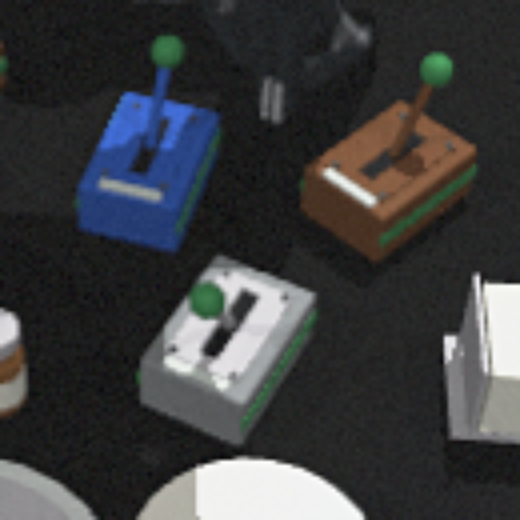

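The green knob is at crop px (207,299), matching the predicted ON position (206,299). Red is still OFF, the shaker and sauce are standing, and the fingers are clear. I'll hand in.

```bash
python3 -c "
from bench import *
print(hand_in())"
```

```text
the job is handed in; nothing more can be done
None
```

The job is done and handed in: I pushed the red lever from on to off first, then the green lever from off to on. I used shut fingertips only and did not grip anything.

- **Levers:** In the last picture both knobs sat within about 1 pixel of where they should be: red at its OFF stop, green at its ON stop. Red was confirmed off before I touched green, so both were never on together.
- **Time and force:** The arm finished at 9.5 s, well under 45 s. The wrist force readings at the end of each move stayed below about 2 N; I have none from within the pushes.
- **Surroundings:** The shaker and sauce bottle are still standing. Their measured positions differ by up to about 12 mm from the first readings. I put that down to detector scatter, since the fingers crossed at height and never came near either one.
- **Checks that disagreed slightly:** The box outlines I fitted were a few mm off the picture. The two cameras' knob positions also differed by 2–3 mm.

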